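# Set the microphone slide to its click stop

## Robot

A 6-joint arm with a two-finger parallel gripper is mounted at the origin on the work surface. World frame = base frame: x ahead of the robot, y to its left, z up, the work surface at z = 0. Lengths are in m, angles in degrees, forces in N, time in s.
With the tool pointing down it reaches from about 0.35 to 0.775 m from the base axis. Payload 7.3 kg.
Tool frame: the origin (TCP) lies between the finger pads; the fingertips stand 11 mm ahead of it and the grasp point (between the pads) lies 8 mm behind it; z points along the fingers, y is the line along which they close (so a half turn about z gives the same grasp; the last joint's range is limited). The gripper opens to 92 mm and grips with 3 to 60 N. Pads are 19 mm wide; open, the fingers measure 130 mm over their backs; the gripper's body (75 mm by 190 mm) begins 47 mm behind the grasp point.
Start: joints at [-81.818, 19.595, 87.324, -0, 73.075, -8.365], TCP at [0.15, -0.503, 0.238] pointing down, gripper open.
Joint ranges: [-145.02, 145.02], [-44.19, 115.74], [2.07, 154.8], [-57.11, 237.11], [16.16, 152.29], [-177.93, 177.93]. Speed limits (degrees/s): [147.25, 147.25, 180, 180, 180, 180].

## Interface

Orientations are given as [roll, pitch, yaw] about the fixed x, y, z axes, in that order (R = Rz(yaw) Ry(pitch) Rx(roll)).
In Python, from station import env gives the robot as it stands.
- The arm moves only by the tool move_arm, never from a script. Its argument "increments" is a list of rows, each an object of numbers: "fingers": the opening, from 0 (shut) to 1 (fully open); "dx", "dy", "dz": the shift along the tool's x, y, z normalised to -1 to 1, where 1 is 15 cm; "twist": the turn about the tool's z normalised to -1 to 1, where 1 is 180 degrees. A call has 1 to 5 rows; each row is the pose to reach, as a shift and turn from the pose commanded when the call began, along the tool's axes at that moment, turning the shorter way round; what a row does not reach only later rows make up. A row lasts 1/12 s, in which the tool goes at most 41.7 mm and 7.16 degrees, less where a joint would pass 70% of its speed; a pose out of reach is approached as far as the arm can. A call with a number of a shift or a turn outside -1 to 1 is refused whole. A call with a gripper value outside its range is refused whole. The fingers move at their own pace and stop on an object; "newtons" is the grip in N (left out, the last holds). Time passes only in rows, so rows that repeat a pose let the fingers close. It gives the time, the measured TCP pose, the force, the opening and the grip force at its end, in the units of the state.
- env.read_state(): the state, without advancing time (a new reading comes with each control period).
- env.grab_frame(name): name is "side" or "top"; returns a dict with "frame" (420x560x3 uint8, red, green, blue), "z_map" (420x560 float32, m along the optical axis (not along the pixel's ray), 0 where there is no reading), "fov_y" (degrees; the focal length in pixels is half the picture's height over the tangent of half this angle, whatever the lens; pixels are square), "cx", "cy" (the principal point, pixels), "R" (3x3) and "t" (3): a world point X has camera coordinates R X + t. Camera axes: x right, y down, z forward; pixel columns grow to the right and rows downward; lengths in m; the calibration is good to about 2 mm. A picture is of the moment at which its call begins.
- env.job_done(): hands the job in; it is judged then, once.
Trained networks look in the newest picture that a camera, given by its name, has taken for a name from the list of things; names that differ only in an ending like _2 or _b are one class to them, and where a whole thing is asked for, a point or a joint stands for the part that bears it (a point fixed in the world has none). Each returns a list of dicts, best first, with "score" (0 to 1); they miss things now and then, are a little off and sometimes report something else, mostly with a low value. They report only what shows in the picture. A call takes as long as a camera call. They do not tell look-alikes from the thing itself.
- env.masks_of(camera, name): "pixels" (420x560 bool, what is visible of it) and "location" ([column, row] in pixels, amid what is visible of it).
The state is a dict: "time": time; "joint_pos": joint angles; "joint_vel": joint speeds; "tau": joint torques, N m; "ee_pos": TCP position; "orientation": TCP orientation; "wrist_force": force on the tool from outside, world axes, zero at the start; "wrist_torque": the same for the moment, N m; "opening": opening from 0.0 (shut) to 1.0 (fully open); "finger_force": force on a finger pad.
Only numpy, scipy, OpenCV 4.12 (cv2) and the standard library are available. Lean on these libraries where they do the work, as an engineer would, in place of code of your own. Each camera call takes 0.05 s, during which the arm holds its last target. There are 200 camera calls.

## Task

A wooden percussion block was left lying across the microphone slide. Lift it off and lay it flat on the blue mat, then take the red knob and slide the microphone carriage along the rail to the orange click stop until its ball clicks into the notch. Finish still gripping the knob with the carriage seated and still in the notch, the block left on the mat, and the recorder, mug, headphones and shaker undisturbed.

Things in the scene. Friction and masses are not known exactly. Their poses are not given: they have to be found in the camera images.
- rail: fixed aluminium rail on two low black feet (110 wide), 60 wide (its x), 480 long (its y), top face 30 above the table; origin at the centre of its underside, on the table; +y runs along the rail from the carriage's end towards the click stop, +x away from the robot. The carriage slides on it and cannot lift off. Rail, carriage, knob and click stop share one yaw
- click_stop: orange clamp fixed across the rail at a different place each time, 24 along the rail, sticking out 24 beyond the rail's near side, level with its top; two 4 mm steel ridges on it form the notch. Origin at the notch's centre, on the rail's middle line at the height of its top. The carriage is seated when the knob's middle is level with this origin along the rail (white lines meet)
- carriage: sliding black block 70 wide, 60 along the rail, 20 tall, its top 52 above the table, with the red knob and a thin black microphone (21 thick, top 85 above the table) that points to rail +x, reaching 134 from its middle. Origin at the centre of its underside; axes as the rail's. Starts near the rail's -y end; travels from 165 mm to one side of the rail's middle to 165 mm to the other
- notch (a point): centre of the notch, at the height of the rail's top; the same point as the click stop's origin. Carriage friction about 1.2 N. The carriage's sprung ball meets a ridge about 11 mm before the notch's centre (5 N more to climb); from 5 mm before, it snaps forward and centres itself; about 5 N resists leaving the notch either way
- knob_mid (a point): middle of the red upright square knob on the carriage: 24 x 24, from 52 to 97 above the table (this point is 74.5 above it), 21 mm to the robot's side (rail -x) of the rail's middle line, level with the carriage's middle along the rail. It is what is gripped, best with the fingers closing along the rail
- woodblock: loose dark wooden percussion block, 130 long (its x), 50 wide (its y), 36 tall (its z), 0.11 to 0.22 kg, lying across the rail between the carriage and the click stop. Origin at the centre of its underside
- mat: blue mat fixed on the table, 130 (its x) by 190 (its y), 4 thick, left or right on the near side of the table. Origin at the centre of its underside. The block is to lie flat on it
- recorder: loose grey sound recorder 110 x 62 x 32 at the other near side, to be left alone. Origin at the centre of its underside
- mug: loose white mug, 80 wide and 90 tall, to be left alone. Origin at the centre of its underside
- headphones: loose black headphones lying on the table, about 160 x 190 x 72, to be left alone. Origin at table height between the ear cups
- shaker: loose wooden tube shaker with brass bands, standing, 50 wide and 150 tall, to be left alone. Origin at the centre of its underside
There are look-alikes about, which are no part of the job. Leave any green look-alike of the woodblock alone.

How it is judged (in metres and radians):
On the way, in this order (a step that is already met when the one before it is completed fails the run):
1. the wooden block lies flat on the blue mat, let go and at rest (x of woodblock in the frame of mat between -0.05 and 0.05 m and y of woodblock in the frame of mat between -0.08 and 0.08 m and height (world z) of woodblock below 0.009 m and angle between woodblock's own z axis and vertical below 0.1 rad and linear speed of woodblock below 0.02 m/s and contact force between the fingers and woodblock below 0.1 N), for 0.2 s.
2. the carriage sits in the notch, the knob gripped (y of knob_mid in the frame of click_stop between -0.0025 and 0.0025 m and linear speed of carriage below 0.01 m/s and contact force between the fingers and carriage above 5 N and distance between the grasp point and knob_mid below 0.03 m), for 0.3 s.
At the end, for the whole second after the job is handed in: Carriage within 2.5 mm of the notch's centre along the rail, under 10 mm/s; fingers gripping the knob (over 5 N, grasp point within 30 mm of its middle); wooden block flat and at rest on the blue mat, its middle within 50 mm (mat x) and 80 mm (mat y) of the mat's (all of step 2 and x of woodblock in the frame of mat between -0.05 and 0.05 m and y of woodblock in the frame of mat between -0.08 and 0.08 m and height (world z) of woodblock below 0.009 m and angle between woodblock's own z axis and vertical below 0.1 rad and linear speed of woodblock below 0.02 m/s); the arm keeps its last pose, push and grip.
It fails at once if the recorder, mug, headphones or shaker was shifted more than 30 mm or tipped (distance of any of recorder, mug, headphones, shaker from where it was at the start of the episode above 0.03 m or angle between any of recorder, mug, shaker's own z axis and vertical above 0.5 rad).
It also fails if it takes over 72 s, if anything falls off the work surface, if the arm or the gripper's body presses on something with over 40 N, if the wrist force passes 120 N, or if a joint passes its speed limit or range.

## Working session

There is one attempt and no reset: what is moved stays moved. The work goes in short steps, Python scripts to look and compute and a tool call to move; the robot and the scene stay as the last step left them, time stands still between calls to the robot, and variables do not carry over. Pictures are saved under pics/ and viewed, at most 10 in all, crops included, and the job is handed in when it is done.

Besides the shell and the picture viewer there is one more tool, called as name(argument=value, ...) on one line, values as JSON. move_arm: Moves the arm, as the interface text tells. Scaled input: -1 to 1 covers 15 cm each way for a shift and 180 degrees each way for a turn. Its arguments: {"type":"object","properties":{"increments":{"type":"array"},"newtons":{"type":"number"}},"required":["increments"]}

```bash
mkdir -p pics; cat > h.py <<'E'
import numpy as np, cv2
from station import env
def cloud(g):
    z=g["z_map"]; f=210/np.tan(np.radians(g["fov_y"])/2)
    v,u=np.mgrid[0:420,0:560]
    P=np.stack([(u-g["cx"])/f*z,(v-g["cy"])/f*z,z],-1)
    W=(P-np.array(g["t"]))@np.array(g["R"])
    W[z<=0]=np.nan
    return W
def save(img,n): cv2.imwrite("pics/"+n,cv2.cvtColor(img,cv2.COLOR_RGB2BGR))
E
python3 - <<'E'
from h import *
ims=[]
for c in ["top","side"]:
    g=env.grab_frame(c); W=cloud(g); save(g["frame"],c+"0.png")
    np.savez(c+"0.npz",W=W,f=g["frame"])
    for n in ["rail","click_stop","carriage","knob_mid","woodblock","mat","recorder","mug","headphones","shaker"]:
        for d in env.masks_of(c,n)[:3]:
            m=d["pixels"]; p=W[m]; p=p[~np.isnan(p[:,0])]
            if len(p)<5: continue
            h=np.percentile(p[:,2],95); q=p[p[:,2]>h-.008][:,:2].astype(np.float32)
            r=cv2.minAreaRect(q*1000)
            print(c,n,round(d["score"],2),np.round(d["location"]),"n",m.sum(),"med",np.round(np.median(p,0),3),"ztop",round(h,3),"rect",np.round(r[0]),np.round(r[1]),round(r[2]))
E
```

```text
top rail 0.66 [296. 170.] n 3810 med [ 0.617 -0.058  0.032] ztop 0.085 rect [ 673. -119.] [169.  23.] 1
top rail 0.26 [451. 166.] n 1131 med [ 0.638 -0.504  0.044] ztop 0.073 rect [ 622. -461.] [169.  48.] 80
top click_stop 0.5 [235. 173.] n 289 med [0.602 0.117 0.032] ztop 0.037 rect [607. 116.] [97. 23.] 1
top carriage 0.81 [317. 166.] n 801 med [ 0.634 -0.117  0.077] ztop 0.098 rect [ 625. -122.] [22. 73.] 89
top knob_mid 0.81 [317. 165.] n 768 med [ 0.633 -0.117  0.077] ztop 0.098 rect [ 625. -122.] [22. 73.] 89
top woodblock 0.94 [411. 224.] n 926 med [ 0.472 -0.394  0.037] ztop 0.041 rect [ 473. -398.] [130.  50.] 66
top woodblock 0.89 [274. 172.] n 826 med [ 0.612 -0.003  0.067] ztop 0.071 rect [617.  -3.] [129.  49.] 7
top woodblock 0.73 [278. 238.] n 839 med [ 0.428 -0.015  0.037] ztop 0.041 rect [429. -16.] [129.  50.] 78
top mat 0.72 [319. 163.] n 842 med [ 0.635 -0.118  0.076] ztop 0.098 rect [ 625. -122.] [22. 73.] 89
top mat 0.55 [186. 251.] n 3123 med [0.379 0.258 0.005] ztop 0.009 rect [380. 258.] [132. 194.] 8
top recorder 0.6 [364. 250.] n 916 med [ 0.389 -0.254  0.
[... 912 characters left out ...]
. 181.] n 490 med [ 0.781 -0.273  0.03 ] ztop 0.037 rect [ 777. -289.] [ 61. 129.] 87
side woodblock 0.88 [245. 214.] n 779 med [0.614 0.016 0.06 ] ztop 0.067 rect [616.  -1.] [128.  58.] 9
side mat 0.96 [324. 287.] n 2467 med [0.378 0.271 0.003] ztop 0.005 rect [378. 257.] [135. 199.] 8
side recorder 0.74 [319. 188.] n 500 med [ 0.387 -0.236  0.026] ztop 0.034 rect [ 391. -254.] [ 65. 116.] 79
side mug 0.9 [204. 308.] n 1778 med [0.653 0.418 0.057] ztop 0.088 rect [654. 395.] [80. 78.] 66
side shaker 0.73 [252. 158.] n 877 med [ 0.63  -0.479  0.025] ztop 0.067 rect [ 616. -456.] [178.  56.] 79
side shaker 0.61 [266. 314.] n 1528 med [0.503 0.491 0.094] ztop 0.15 rect [505. 473.] [44. 49.] 3
```

```bash
python3 - <<'E'
from h import *
d=np.load("top0.npz");f=d["f"]
save(cv2.resize(f[110:300,80:480],None,fx=2,fy=2,interpolation=cv2.INTER_CUBIC),"crop0.png")
W=d["W"]
hsv=cv2.cvtColor(f,cv2.COLOR_RGB2HSV)
for c in ["top","side"]:
    d=np.load(c+"0.npz");f=d["f"];W=d["W"];hsv=cv2.cvtColor(f,cv2.COLOR_RGB2HSV).astype(int)
    H,S,V=hsv[...,0],hsv[...,1],hsv[...,2]
    for n,m in dict(red=((H<5)|(H>174))&(S>140)&(V>80),orange=(H>6)&(H<16)&(S>180)&(V>140)).items():
        m=m&(abs(W[...,0]-.61)<.1)&(abs(W[...,1])<.25); p=W[m]
        if len(p)<5: continue
        h=np.percentile(p[:,2],90);q=p[p[:,2]>h-.006]
        r=cv2.minAreaRect((q[:,:2]*1000).astype(np.float32));print(c,n,len(p),h.round(4),np.round(r,1) if 0 else r, q.mean(0).round(4))
E
```

```text
top red 78 0.101 ((600.06201171875, -121.44534301757812), (22.0931339263916, 23.50943946838379), 88.11451721191406) [ 0.5998 -0.1219  0.0983]
top orange 242 0.0368 ((608.1964721679688, -1.45318603515625), (93.31670379638672, 258.9232482910156), 1.331958532333374) [0.6078 0.0946 0.0385]
side red 88 0.0958 ((599.2842407226562, -114.19142150878906), (17.884864807128906, 23.545522689819336), 13.689802169799805) [ 0.5996 -0.1145  0.0948]
side orange 106 0.0315 ((606.8203735351562, 7.814216613769531), (247.94631958007812, 94.24436950683594), 89.44573974609375) [0.601  0.1169 0.0301]
```

View pics/crop0.png

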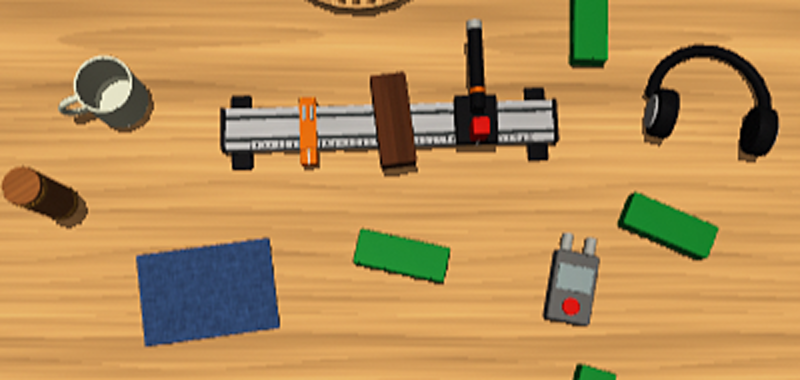

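View pics/side0.png

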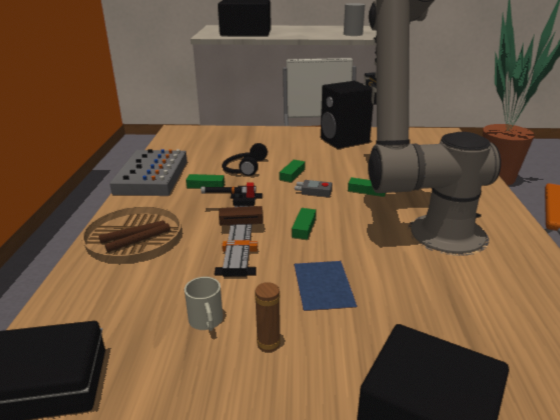

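Top crop: the brown block sits across the rail at full-image (277,171). The green ones at (281,238), (414,223) and (374,125), plus one at the lower edge, are look-alikes. The task's block is the only brown one and lies on the rail with its top at about 66 mm. The orange stop is at (234,173), the red knob at (320,172) and the mat at (184,255).

```bash
python3 - <<'E'
from h import *
s=env.read_state(); print({k:np.round(s[k],3) for k in s})
for c in ["top","side"]:
    W=np.load(c+"0.npz")["W"]; f=np.load(c+"0.npz")["f"].astype(int)
    sat=f.max(-1)-f.min(-1)
    m=(abs(W[...,2]-.032)<.009)&(sat<40)&(f.mean(-1)>90)&(abs(W[...,0]-.615)<.06)&(abs(W[...,1])<.3)
    q=(W[m][:,:2]*1000).astype(np.float32); print(c,len(q),cv2.minAreaRect(q))
    b=np.array([((q[abs(q[:,1]-y)<8][:,0].min()+q[abs(q[:,1]-y)<8][:,0].max())/2,y) for y in range(-220,240,20) if (abs(q[:,1]-y)<8).sum()>8]);
    print(np.polyfit(b[:,1],b[:,0],1), np.degrees(np.arctan(np.polyfit(b[:,1],b[:,0],1)[0])))
    o=(f[...,0]>200)&(f[...,2]<70)&(f[...,1]>80)&(f[...,1]<170)&(abs(W[...,1]-.117)<.03)&(abs(W[...,0]-.61)<.08)
    q=(W[o&(W[...,2]>.024)]*1000); print("orange",len(q),cv2.minAreaRect(q[:,:2].astype(np.float32)),q.mean(0))
E
```

```text
{'time': np.float64(1.1), 'joint_pos': array([-81.816,  19.595,  87.324,   0.   ,  73.076,  -8.365]), 'joint_vel': array([-0.055,  0.03 , -0.143, -0.104,  0.024,  0.018]), 'tau': array([ 1.0000e-03, -4.3114e+01, -2.4448e+01,  7.2000e-02,  4.8000e-02,
        0.0000e+00]), 'ee_pos': array([ 0.15 , -0.503,  0.238]), 'orientation': array([179.995,   0.   ,  16.549]), 'wrist_force': array([-0.185,  0.474, -0.062]), 'wrist_torque': array([ 0.044, -0.011, -0.002]), 'finger_force': np.float64(0.0), 'opening': np.float64(1.001)}
top 2034 ((604.9180908203125, 0.042572021484375), (82.22525787353516, 471.1033935546875), 2.1739368438720703)
[-3.93283653e-02  6.14797408e+02] -2.2521886580109816
orange 210 ((609.1717529296875, 117.87771606445312), (95.52948760986328, 20.67821502685547), 0.6592106819152832) [604.80693983 117.94939829  31.93841317]
side 678 ((615.7711791992188, 2.601715087890625), (59.24873733520508, 466.3481140136719), 1.9953866004943848)
[-1.34569957e-02  6.14938036e+02] -0.7709825218676192
orange 0 ((0.0, 0.0), (0.0, 0.0), 0.0) [nan nan nan]<stdin>:11: RuntimeWarning: Mean of empty slice.
  ret = um.true_divide(
```

move_arm(increments=[{"fingers":1,"dx":1,"dy":-0.59,"twist":0.05},{"fingers":1,"dx":1,"dy":-0.59,"twist":0.05},{"fingers":1,"dx":1,"dy":-0.59,"twist":0.05},{"fingers":1,"dx":1,"dy":-0.59,"twist":0.05},{"fingers":1,"dx":1,"dy":-0.59,"twist":0.05}], newtons=20)

```text
$.increments[0]: bad value
```

move_arm(increments=[{"fingers":1.0,"dx":1.0,"dy":-0.59,"dz":0.0,"twist":0.05},{"fingers":1.0,"dx":1.0,"dy":-0.59,"dz":0.0,"twist":0.05},{"fingers":1.0,"dx":1.0,"dy":-0.59,"dz":0.0,"twist":0.05},{"fingers":1.0,"dx":1.0,"dy":-0.59,"dz":0.0,"twist":0.05},{"fingers":1.0,"dx":1.0,"dy":-0.59,"dz":0.0,"twist":0.05}], newtons=20)

```text
time: 1.52
ee_pos: [0.2708, -0.3716, 0.2379]
orientation: [-179.9, -0.1, 7.7]
wrist_force: [-0.4, 0.4, 0.7]
opening: 1.002
finger_force: 0.0
```

move_arm(increments=[{"fingers":1.0,"dx":0.88,"dy":-0.72,"dz":0.0,"twist":0.0},{"fingers":1.0,"dx":0.88,"dy":-0.72,"dz":0.0,"twist":0.0},{"fingers":1.0,"dx":0.88,"dy":-0.72,"dz":0.0,"twist":0.0},{"fingers":1.0,"dx":0.88,"dy":-0.72,"dz":0.0,"twist":0.0},{"fingers":1.0,"dx":0.88,"dy":-0.72,"dz":0.0,"twist":0.0}])

```text
time: 1.93
ee_pos: [0.388, -0.2471, 0.2379]
orientation: [-179.9, -0.1, 7.9]
wrist_force: [-0.4, 0.4, -1.4]
opening: 1.002
finger_force: 0.0
```

move_arm(increments=[{"fingers":1.0,"dx":0.88,"dy":-0.72,"dz":0.0,"twist":0.0},{"fingers":1.0,"dx":0.88,"dy":-0.72,"dz":0.0,"twist":0.0},{"fingers":1.0,"dx":0.88,"dy":-0.72,"dz":0.0,"twist":0.0},{"fingers":1.0,"dx":0.88,"dy":-0.72,"dz":0.0,"twist":0.0},{"fingers":1.0,"dx":0.88,"dy":-0.72,"dz":0.0,"twist":0.0}])

```text
time: 2.35
ee_pos: [0.5048, -0.123, 0.2376]
orientation: [-179.9, -0.1, 7.8]
wrist_force: [-1.6, -0.3, -0.4]
opening: 1.001
finger_force: 0.0
```

move_arm(increments=[{"fingers":1.0,"dx":0.844,"dy":-0.7,"dz":0.6,"twist":0.0},{"fingers":1.0,"dx":0.844,"dy":-0.7,"dz":0.6,"twist":0.0},{"fingers":1.0,"dx":0.844,"dy":-0.7,"dz":0.6,"twist":0.0},{"fingers":1.0,"dx":0.844,"dy":-0.7,"dz":0.6,"twist":0.0},{"fingers":1.0,"dx":0.844,"dy":-0.7,"dz":0.6,"twist":0.0}])

```text
time: 2.77
ee_pos: [0.6142, -0.0041, 0.1448]
orientation: [-179.9, 0.1, 7.6]
wrist_force: [-1.2, -0.2, -0.4]
opening: 0.996
finger_force: 0.0
```

```bash
python3 - <<'E'
from h import *
s=env.read_state(); print(s["ee_pos"],s["orientation"],s["joint_vel"])
g=env.grab_frame("side"); save(cv2.resize(g["frame"][130:300,150:400],None,fx=3,fy=3,interpolation=cv2.INTER_CUBIC),"s1.png")
s=env.read_state(); print(s["ee_pos"],s["orientation"])
E
```

```text
[ 0.6142004  -0.00406643  0.14476816] [-1.79936052e+02  1.24980210e-01  7.64314894e+00] [ 15.15439119  19.37311942 -17.10050838  -1.24046774  -1.71718934
  14.90558808]
[ 0.61455686 -0.00267169  0.14331801] [-179.87162428    0.19769744    7.71435059]
```

View pics/s1.png

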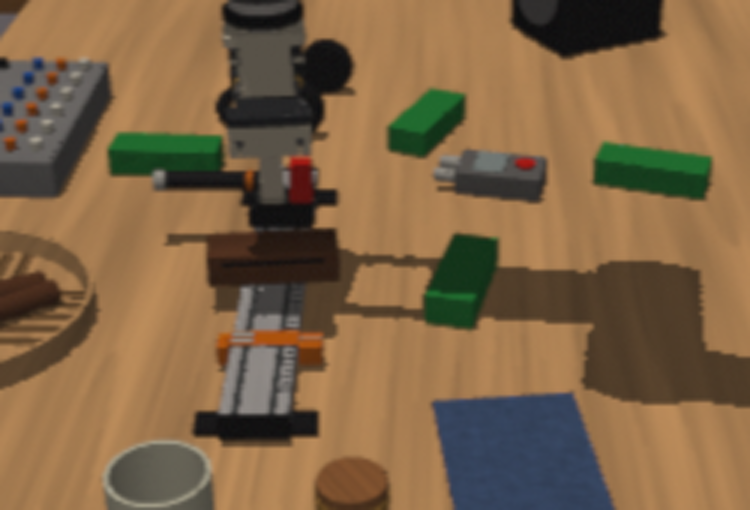

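The open gripper hovers centred over the brown block (s1 crop ~(272,240)), clear of the carriage.

move_arm(increments=[{"fingers":1.0,"dx":0.0,"dy":0.0,"dz":0.2,"twist":0.0},{"fingers":1.0,"dx":0.0,"dy":0.0,"dz":0.4,"twist":0.0},{"fingers":1.0,"dx":0.0,"dy":0.0,"dz":0.55,"twist":0.0},{"fingers":1.0,"dx":0.0,"dy":0.0,"dz":0.63,"twist":0.0},{"fingers":1.0,"dx":0.0,"dy":0.0,"dz":0.63,"twist":0.0}])

```text
time: 3.23
ee_pos: [0.6114, -0.007, 0.0504]
orientation: [-179.9, 0.3, 7.5]
wrist_force: [-0.7, -0.7, 0.8]
opening: 0.998
finger_force: 0.0
```

move_arm(increments=[{"fingers":1.0,"dx":0.03,"dy":-0.02,"dz":0.02,"twist":0.0},{"fingers":0.45,"dx":0.03,"dy":-0.02,"dz":0.02,"twist":0.0},{"fingers":0.4,"dx":0.03,"dy":-0.02,"dz":0.02,"twist":0.0},{"fingers":0.4,"dx":0.03,"dy":-0.02,"dz":0.02,"twist":0.0},{"fingers":0.4,"dx":0.03,"dy":-0.02,"dz":0.02,"twist":0.0}], newtons=20)

```text
time: 3.65
ee_pos: [0.6178, -0.0027, 0.0513]
orientation: [180.0, -0.1, 7.6]
wrist_force: [-0.7, -1.3, -0.1]
opening: 0.761
finger_force: 0.0
```

move_arm(increments=[{"fingers":0.3,"dx":0.0,"dy":0.0,"dz":0.0,"twist":0.0},{"fingers":0.3,"dx":0.0,"dy":0.0,"dz":0.0,"twist":0.0},{"fingers":0.3,"dx":0.0,"dy":0.0,"dz":0.0,"twist":0.0},{"fingers":0.3,"dx":0.0,"dy":0.0,"dz":0.0,"twist":0.0},{"fingers":0.3,"dx":0.0,"dy":0.0,"dz":0.0,"twist":0.0}])

```text
time: 4.07
ee_pos: [0.6174, -0.0027, 0.0505]
orientation: [180.0, -0.0, 7.5]
wrist_force: [-0.3, -0.2, 2.4]
opening: 0.545
finger_force: 20.0
```

move_arm(increments=[{"fingers":0.3,"dx":0.0,"dy":0.0,"dz":-0.1,"twist":0.0},{"fingers":0.3,"dx":0.0,"dy":0.0,"dz":-0.25,"twist":0.0},{"fingers":0.3,"dx":0.0,"dy":0.0,"dz":-0.45,"twist":0.0},{"fingers":0.3,"dx":0.0,"dy":0.0,"dz":-0.6,"twist":0.0},{"fingers":0.3,"dx":0.0,"dy":0.0,"dz":-0.6,"twist":0.0}], newtons=25)

```text
time: 4.48
ee_pos: [0.6197, -0.0028, 0.145]
orientation: [179.9, -0.5, 7.6]
wrist_force: [0.6, -0.1, -0.8]
opening: 0.542
finger_force: 25.0
```

move_arm(increments=[{"fingers":0.3,"dx":-0.11,"dy":-0.16,"dz":0.0,"twist":0.0},{"fingers":0.3,"dx":-0.25,"dy":-0.36,"dz":0.0,"twist":0.0},{"fingers":0.3,"dx":-0.39,"dy":-0.56,"dz":0.0,"twist":0.0},{"fingers":0.3,"dx":-0.54,"dy":-0.76,"dz":0.0,"twist":0.0},{"fingers":0.3,"dx":-0.68,"dy":-0.97,"dz":0.0,"twist":0.0}])

```text
time: 4.9
ee_pos: [0.4948, 0.1289, 0.1388]
orientation: [-180.0, 0.1, 7.5]
wrist_force: [0.7, 1.3, -1.4]
opening: 0.545
finger_force: 25.0
```

move_arm(increments=[{"fingers":0.3,"dx":-0.14,"dy":-0.2,"dz":0.0,"twist":0.0},{"fingers":0.3,"dx":-0.28,"dy":-0.4,"dz":0.0,"twist":0.0},{"fingers":0.3,"dx":-0.42,"dy":-0.6,"dz":0.0,"twist":0.0},{"fingers":0.3,"dx":-0.56,"dy":-0.8,"dz":0.0,"twist":0.0},{"fingers":0.3,"dx":-0.68,"dy":-0.97,"dz":0.0,"twist":0.0}])

```text
time: 5.32
ee_pos: [0.3743, 0.26, 0.1391]
orientation: [180.0, 0.1, 7.6]
wrist_force: [0.7, 0.6, -1.5]
opening: 0.542
finger_force: 25.0
```

move_arm(increments=[{"fingers":0.3,"dx":0.0,"dy":0.0,"dz":0.2,"twist":0.0},{"fingers":0.3,"dx":0.0,"dy":0.0,"dz":0.4,"twist":0.0},{"fingers":0.3,"dx":0.0,"dy":0.0,"dz":0.55,"twist":0.0},{"fingers":0.3,"dx":0.0,"dy":0.0,"dz":0.6,"twist":0.0},{"fingers":0.3,"dx":0.0,"dy":0.0,"dz":0.6,"twist":0.0}])

```text
time: 5.73
ee_pos: [0.3751, 0.2583, 0.048]
orientation: [179.9, 0.3, 7.5]
wrist_force: [0.1, -1.0, -1.7]
opening: 0.542
finger_force: 25.0
```

move_arm(increments=[{"fingers":0.3,"dx":0.0,"dy":0.0,"dz":0.06,"twist":0.0},{"fingers":0.3,"dx":0.0,"dy":0.0,"dz":0.11,"twist":0.0},{"fingers":0.3,"dx":0.0,"dy":0.0,"dz":0.14,"twist":0.0},{"fingers":0.3,"dx":0.0,"dy":0.0,"dz":0.15,"twist":0.0},{"fingers":0.3,"dx":0.0,"dy":0.0,"dz":0.15,"twist":0.0}])

```text
time: 6.15
ee_pos: [0.3769, 0.259, 0.0276]
orientation: [180.0, 0.0, 7.5]
wrist_force: [1.1, 0.6, -2.2]
opening: 0.541
finger_force: 25.0
```

```bash
python3 - <<'E'
from h import *
g=env.grab_frame("side"); save(cv2.resize(g["frame"][200:330,250:410],None,fx=4,fy=4,interpolation=cv2.INTER_CUBIC),"s2.png")
s=env.read_state(); print(s["ee_pos"],s["orientation"],s["wrist_force"],s["finger_force"])
E
```

```text
[0.37698553 0.25904861 0.02786615] [-1.79999806e+02 -1.94489636e-02  7.53964294e+00] [ 0.14112444 -0.49497975 -2.53346092] 24.99948799610138
```

View pics/s2.png

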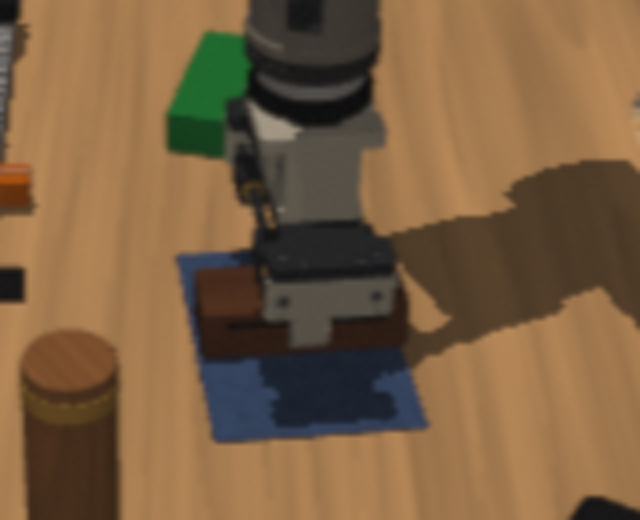

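The block is over the mat (s2 crop ~(300,310)) and level, about 3 mm up; I'll lower it a little more, then release.

move_arm(increments=[{"fingers":0.3,"dx":0.0,"dy":0.0,"dz":0.01,"twist":0.0},{"fingers":0.3,"dx":0.0,"dy":0.0,"dz":0.02,"twist":0.0},{"fingers":0.3,"dx":0.0,"dy":0.0,"dz":0.02,"twist":0.0},{"fingers":0.3,"dx":0.0,"dy":0.0,"dz":0.02,"twist":0.0},{"fingers":0.3,"dx":0.0,"dy":0.0,"dz":0.02,"twist":0.0}])

```text
time: 6.62
ee_pos: [0.3768, 0.2591, 0.0248]
orientation: [180.0, -0.0, 7.5]
wrist_force: [0.2, 0.2, -1.9]
opening: 0.545
finger_force: 25.0
```

move_arm(increments=[{"fingers":0.65,"dx":0.0,"dy":0.0,"dz":0.0,"twist":0.0},{"fingers":0.8,"dx":0.0,"dy":0.0,"dz":0.0,"twist":0.0},{"fingers":0.8,"dx":0.0,"dy":0.0,"dz":0.0,"twist":0.0},{"fingers":0.8,"dx":0.0,"dy":0.0,"dz":0.0,"twist":0.0},{"fingers":0.8,"dx":0.0,"dy":0.0,"dz":0.0,"twist":0.0}])

```text
time: 7.03
ee_pos: [0.3769, 0.2591, 0.0248]
orientation: [180.0, -0.0, 7.6]
wrist_force: [0.3, 0.1, 0.1]
opening: 0.793
finger_force: 0.0
```

move_arm(increments=[{"fingers":0.9,"dx":0.0,"dy":0.0,"dz":-0.1,"twist":0.0},{"fingers":0.9,"dx":0.0,"dy":0.0,"dz":-0.3,"twist":0.0},{"fingers":0.9,"dx":0.0,"dy":0.0,"dz":-0.55,"twist":0.0},{"fingers":0.9,"dx":0.0,"dy":0.0,"dz":-0.8,"twist":0.0},{"fingers":0.9,"dx":0.0,"dy":0.0,"dz":-1.0,"twist":0.0}])

```text
time: 7.45
ee_pos: [0.377, 0.2592, 0.1773]
orientation: [-180.0, -0.1, 7.6]
wrist_force: [1.2, 0.6, 0.1]
opening: 0.901
finger_force: 0.0
```

```bash
python3 - <<'E'
from h import *
s=env.read_state(); print(s["ee_pos"],s["orientation"])
for c in ["side","top"]:
    g=env.grab_frame(c);W=cloud(g)
    for n in ["woodblock","mat","knob_mid","click_stop"]:
        for d in env.masks_of(c,n)[:4]:
            p=W[d["pixels"]];p=p[~np.isnan(p[:,0])]; h=np.percentile(p[:,2],95); q=p[p[:,2]>h-.008][:,:2]*1000
            r=cv2.minAreaRect(q.astype(np.float32)); print(c,n,round(d["score"],2),np.round(r[0]),np.round(r[1]),round(r[2]),"z",h.round(3),"rgb",np.median(g["frame"][d["pixels"]],0))
E
```

```text
[0.37698344 0.25915797 0.17732062] [-1.79974475e+02 -1.04831762e-01  7.55436912e+00]
side woodblock 0.91 [ 208. -263.] [ 57. 127.] 75 z 0.037 rgb [30. 68. 34.]
side woodblock 0.89 [ 471. -396.] [137.  55.] 67 z 0.036 rgb [31.  79.5 41. ]
side woodblock 0.88 [432. 116.] [396.  66.] 88 z 0.037 rgb [ 31. 102.  45.]
side woodblock 0.84 [ 775. -291.] [ 57. 127.] 86 z 0.036 rgb [30.  74.  37.5]
side mat 0.87 [378. 259.] [132. 195.] 8 z 0.005 rgb [50. 63. 76.]
side mat 0.66 [654. 394.] [77. 83.] 11 z 0.088 rgb [96. 93. 81.]
side knob_mid 0.82 [ 660. -109.] [148.  26.] 6 z 0.092 rgb [30. 24. 24.]
side click_stop 0.65 [607. 119.] [97. 33.] 7 z 0.032 rgb [148.   80.   30.5]
top woodblock 0.93 [ 473. -397.] [131.  51.] 67 z 0.041 rgb [ 24. 134.  44.]
top woodblock 0.91 [ 210. -270.] [ 51. 129.] 73 z 0.041 rgb [ 26. 137.  47.]
top woodblock 0.84 [372. 252.] [122.  77.] 46 z 0.044 rgb [35. 18. 11.]
top woodblock 0.72 [ 779. -292.] [ 50. 131.] 88 z 0.041 rgb [ 23. 133.  44.]
top mat 0.92 [379. 257.] [130. 192.] 8 z 0.009 rgb [22. 31. 48.]
top mat 0.61 [ 668. -120.] [159.  23.] 1 z 0.097 rgb [20. 18. 18.]
top mat 0.29 [607. 118.] [97. 24.] 3 z 0.036 rgb [232. 111.  15.]
top knob_mid 0.65 [ 668. -120.] [159.  23.] 1 z 0.097 rgb [21. 19. 18.]
top knob_mid 0.35 [ 394. -258.] [ 62. 118.] 79 z 0.038 rgb [107. 102.  97.]
top click_stop 0.82 [607. 117.] [97. 23.] 1 z 0.036 rgb [232. 111.  14.]
```

move_arm(increments=[{"fingers":0.8,"dx":0.08,"dy":0.18,"dz":0.0,"twist":0.032},{"fingers":0.8,"dx":0.16,"dy":0.37,"dz":0.0,"twist":0.032},{"fingers":0.8,"dx":0.24,"dy":0.56,"dz":0.0,"twist":0.032},{"fingers":0.8,"dx":0.31,"dy":0.75,"dz":0.0,"twist":0.032},{"fingers":0.8,"dx":0.38,"dy":0.904,"dz":0.0,"twist":0.032}])

```text
time: 8.37
ee_pos: [0.4515, 0.1304, 0.174]
orientation: [180.0, 0.1, 1.8]
wrist_force: [-0.5, 0.7, 0.1]
opening: 0.801
finger_force: 0.0
```

move_arm(increments=[{"fingers":0.8,"dx":0.1,"dy":0.18,"dz":0.0,"twist":0.0},{"fingers":0.8,"dx":0.2,"dy":0.37,"dz":0.0,"twist":0.0},{"fingers":0.8,"dx":0.3,"dy":0.56,"dz":0.0,"twist":0.0},{"fingers":0.8,"dx":0.4,"dy":0.73,"dz":0.0,"twist":0.0},{"fingers":0.8,"dx":0.47,"dy":0.86,"dz":0.0,"twist":0.0}])

```text
time: 8.78
ee_pos: [0.5265, 0.0031, 0.1739]
orientation: [180.0, 0.0, 1.7]
wrist_force: [0.6, -0.0, -0.1]
opening: 0.799
finger_force: 0.0
```

move_arm(increments=[{"fingers":0.8,"dx":0.1,"dy":0.18,"dz":0.0,"twist":0.0},{"fingers":0.8,"dx":0.25,"dy":0.45,"dz":0.0,"twist":0.0},{"fingers":0.8,"dx":0.4,"dy":0.7,"dz":0.0,"twist":0.0},{"fingers":0.8,"dx":0.47,"dy":0.86,"dz":0.0,"twist":0.0},{"fingers":0.8,"dx":0.47,"dy":0.86,"dz":0.0,"twist":0.0}])

```text
time: 9.2
ee_pos: [0.6019, -0.1271, 0.1732]
orientation: [179.9, -0.0, 1.5]
wrist_force: [-1.1, 0.5, -0.4]
opening: 0.799
finger_force: 0.0
```

```bash
python3 - <<'E'
from h import *
s=env.read_state(); print(s["ee_pos"],s["orientation"])
g=env.grab_frame("side"); save(cv2.resize(g["frame"][110:310,150:370],None,fx=3,fy=3,interpolation=cv2.INTER_CUBIC),"s3.png")
g=env.grab_frame("top");W=cloud(g)
for d in env.masks_of("top","woodblock")+env.masks_of("top","mat"):
    p=W[d["pixels"]];p=p[~np.isnan(p[:,0])]; h=np.percentile(p[:,2],95); q=p[p[:,2]>h-.008][:,:2]*1000
    r=cv2.minAreaRect(q.astype(np.float32)); print(round(d["score"],2),np.round(r[0]),np.round(r[1]),round(r[2]),"z",h.round(3),"rgb",np.median(g["frame"][d["pixels"]],0))
s=env.read_state(); print(s["ee_pos"],s["orientation"])
E
```

```text
[ 0.60194708 -0.12709956  0.1731902 ] [ 1.79884303e+02 -2.24521155e-02  1.52356944e+00]
0.83 [ 210. -270.] [ 51. 130.] 73 z 0.041 rgb [ 28. 143.  49.]
0.81 [400. 216.] [159.  71.] 76 z 0.046 rgb [91. 48. 24.]
0.75 [ 473. -397.] [131.  51.] 67 z 0.041 rgb [ 25. 140.  46.]
0.68 [ 829. -295.] [28. 47.] 3 z 0.041 rgb [ 23. 139.  46.]
0.56 [436.  17.] [61. 51.] 76 z 0.041 rgb [ 34. 150.  55.]
0.78 [378. 260.] [130. 185.] 7 z 0.009 rgb [ 51.  75. 116.]
[ 0.59937565 -0.12046271  0.17389982] [-1.79944134e+02  1.06491392e-01  1.80474157e+00]
```

View pics/s3.png

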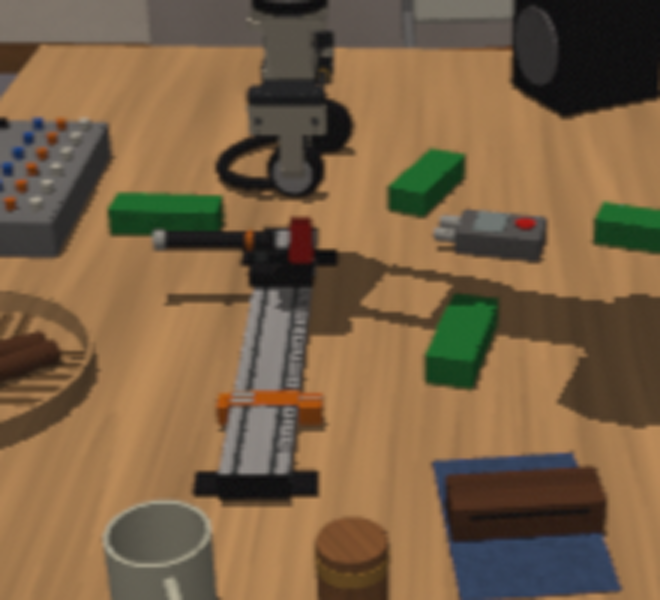

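The block lies flat on the mat (s3 crop ~(525,500)), and the gripper is above the red knob (300,240). Descending.

move_arm(increments=[{"fingers":0.8,"dx":0.0,"dy":0.0,"dz":0.2,"twist":0.0},{"fingers":0.8,"dx":0.0,"dy":0.0,"dz":0.4,"twist":0.0},{"fingers":0.8,"dx":0.0,"dy":0.0,"dz":0.58,"twist":0.0},{"fingers":0.8,"dx":0.0,"dy":0.0,"dz":0.7,"twist":0.0},{"fingers":0.8,"dx":0.0,"dy":0.0,"dz":0.7,"twist":0.0}])

```text
time: 9.82
ee_pos: [0.597, -0.1189, 0.0657]
orientation: [-179.8, 0.4, 1.9]
wrist_force: [-0.7, 0.3, -1.0]
opening: 0.8
finger_force: 0.0
```

move_arm(increments=[{"fingers":0.8,"dx":0.0,"dy":0.0,"dz":0.0,"twist":0.0},{"fingers":0.5,"dx":0.0,"dy":0.0,"dz":0.0,"twist":0.0},{"fingers":0.3,"dx":0.0,"dy":0.0,"dz":0.0,"twist":0.0},{"fingers":0.15,"dx":0.0,"dy":0.0,"dz":0.0,"twist":0.0},{"fingers":0.1,"dx":0.0,"dy":0.0,"dz":0.0,"twist":0.0}])

```text
time: 10.23
ee_pos: [0.6006, -0.1215, 0.071]
orientation: [180.0, -0.1, 1.8]
wrist_force: [0.1, 0.2, 0.6]
opening: 0.557
finger_force: 0.0
```

move_arm(increments=[{"fingers":0.1,"dx":0.0,"dy":0.0,"dz":0.0,"twist":0.0},{"fingers":0.1,"dx":0.0,"dy":0.0,"dz":0.0,"twist":0.0},{"fingers":0.1,"dx":0.0,"dy":0.0,"dz":0.0,"twist":0.0},{"fingers":0.1,"dx":0.0,"dy":0.0,"dz":0.0,"twist":0.0},{"fingers":0.1,"dx":0.0,"dy":0.0,"dz":0.0,"twist":0.0}], newtons=25)

```text
time: 10.65
ee_pos: [0.6001, -0.1215, 0.0698]
orientation: [180.0, 0.0, 1.8]
wrist_force: [0.2, -0.5, 0.8]
opening: 0.264
finger_force: 25.0
```

move_arm(increments=[{"fingers":0.1,"dx":0.0,"dy":-0.12,"dz":0.0,"twist":0.0},{"fingers":0.1,"dx":0.0,"dy":-0.28,"dz":0.0,"twist":0.0},{"fingers":0.1,"dx":0.0,"dy":-0.44,"dz":0.0,"twist":0.0},{"fingers":0.1,"dx":0.0,"dy":-0.56,"dz":0.0,"twist":0.0},{"fingers":0.1,"dx":0.0,"dy":-0.6,"dz":0.0,"twist":0.0}], newtons=30)

```text
time: 11.07
ee_pos: [0.5968, -0.0293, 0.0698]
orientation: [-180.0, 0.0, 1.9]
wrist_force: [-2.7, -1.9, 1.8]
opening: 0.26
finger_force: 30.0
```

move_arm(increments=[{"fingers":0.1,"dx":0.0,"dy":-0.12,"dz":0.0,"twist":0.0},{"fingers":0.1,"dx":0.0,"dy":-0.28,"dz":0.0,"twist":0.0},{"fingers":0.1,"dx":0.0,"dy":-0.44,"dz":0.0,"twist":0.0},{"fingers":0.1,"dx":0.0,"dy":-0.56,"dz":0.0,"twist":0.0},{"fingers":0.1,"dx":0.0,"dy":-0.6,"dz":0.0,"twist":0.0}])

```text
time: 11.48
ee_pos: [0.5936, 0.0602, 0.0698]
orientation: [-180.0, 0.1, 1.9]
wrist_force: [-5.7, -1.5, 4.1]
opening: 0.262
finger_force: 30.0
```

move_arm(increments=[{"fingers":0.1,"dx":-0.01,"dy":-0.08,"dz":0.0,"twist":0.0},{"fingers":0.1,"dx":-0.01,"dy":-0.16,"dz":0.0,"twist":0.0},{"fingers":0.1,"dx":-0.01,"dy":-0.22,"dz":0.0,"twist":0.0},{"fingers":0.1,"dx":-0.01,"dy":-0.26,"dz":0.0,"twist":0.0},{"fingers":0.1,"dx":-0.01,"dy":-0.26,"dz":0.0,"twist":0.0}])

```text
time: 11.9
ee_pos: [0.5922, 0.0987, 0.0698]
orientation: [-180.0, -0.1, 1.8]
wrist_force: [1.2, 1.4, 0.9]
opening: 0.26
finger_force: 30.0
```

```bash
python3 - <<'E'
from h import *
s=env.read_state(); print(s["ee_pos"],s["orientation"],s["wrist_force"])
g=env.grab_frame("side"); save(cv2.resize(g["frame"][190:290,180:300],None,fx=6,fy=6,interpolation=cv2.INTER_CUBIC),"s4.png")
E
```

```text
[0.59215043 0.09866632 0.06975088] [-1.79972754e+02 -5.43578549e-02  1.83359384e+00] [1.22383088 1.40980181 0.85961795]
```

View pics/s4.png

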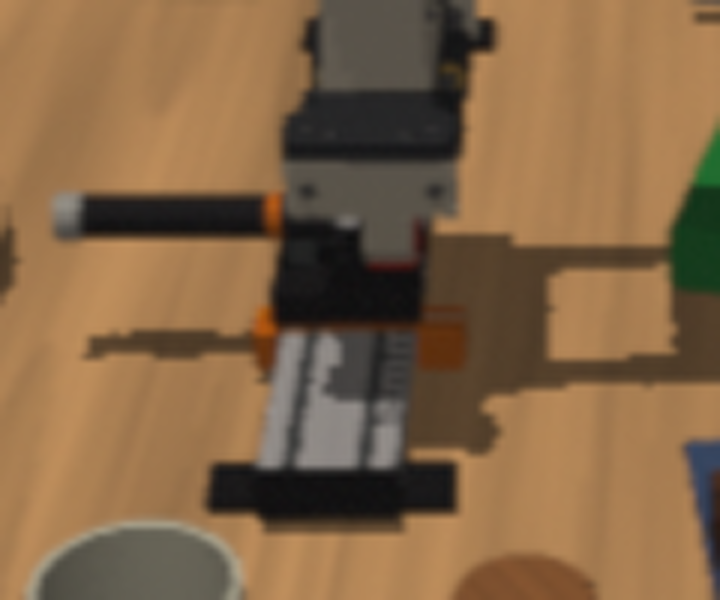

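The gripped carriage is about 19 mm short of the stop (s4 crop, front face over the orange clamp at ~(345,325)). I'll go on in small steps, watching the force.

move_arm(increments=[{"fingers":0.1,"dx":0.0,"dy":-0.02,"dz":0.0,"twist":0.0},{"fingers":0.1,"dx":0.0,"dy":-0.04,"dz":0.0,"twist":0.0},{"fingers":0.1,"dx":0.0,"dy":-0.04,"dz":0.0,"twist":0.0},{"fingers":0.1,"dx":0.0,"dy":-0.04,"dz":0.0,"twist":0.0}])

```text
time: 12.28
ee_pos: [0.592, 0.1036, 0.0698]
orientation: [-180.0, -0.1, 1.8]
wrist_force: [3.5, 1.1, -0.4]
opening: 0.259
finger_force: 30.0
```

move_arm(increments=[{"fingers":0.1,"dx":0.0,"dy":-0.01,"dz":0.0,"twist":0.0},{"fingers":0.1,"dx":0.0,"dy":-0.02,"dz":0.0,"twist":0.0},{"fingers":0.1,"dx":0.0,"dy":-0.02,"dz":0.0,"twist":0.0}])

```text
time: 12.53
ee_pos: [0.5919, 0.1064, 0.0698]
orientation: [180.0, -0.1, 1.8]
wrist_force: [4.4, 0.4, -0.7]
opening: 0.257
finger_force: 30.0
```

move_arm(increments=[{"fingers":0.1,"dx":0.0,"dy":-0.01,"dz":0.0,"twist":0.0},{"fingers":0.1,"dx":0.0,"dy":-0.02,"dz":0.0,"twist":0.0},{"fingers":0.1,"dx":0.0,"dy":-0.02,"dz":0.0,"twist":0.0}])

```text
time: 12.78
ee_pos: [0.5918, 0.1076, 0.0698]
orientation: [179.8, -0.0, 1.8]
wrist_force: [3.7, -9.4, -0.1]
opening: 0.256
finger_force: 30.0
```

move_arm(increments=[{"fingers":0.1,"dx":0.0,"dy":-0.01,"dz":0.0,"twist":0.0},{"fingers":0.1,"dx":0.0,"dy":-0.02,"dz":0.0,"twist":0.0},{"fingers":0.1,"dx":0.0,"dy":-0.02,"dz":0.0,"twist":0.0}])

```text
time: 13.03
ee_pos: [0.5916, 0.1126, 0.0698]
orientation: [-180.0, -0.0, 1.8]
wrist_force: [4.2, 0.1, -1.8]
opening: 0.257
finger_force: 30.0
```

move_arm(increments=[{"fingers":0.1,"dx":0.0,"dy":-0.01,"dz":0.0,"twist":0.0},{"fingers":0.1,"dx":0.0,"dy":-0.02,"dz":0.0,"twist":0.0},{"fingers":0.1,"dx":0.0,"dy":-0.02,"dz":0.0,"twist":0.0}])

```text
time: 13.28
ee_pos: [0.5915, 0.1163, 0.0698]
orientation: [-180.0, -0.0, 1.8]
wrist_force: [5.8, 2.5, -2.0]
opening: 0.255
finger_force: 30.0
```

move_arm(increments=[{"fingers":0.1,"dx":-0.005,"dy":-0.007,"dz":0.0,"twist":0.0},{"fingers":0.1,"dx":-0.005,"dy":-0.007,"dz":0.0,"twist":0.0},{"fingers":0.1,"dx":-0.005,"dy":-0.007,"dz":0.0,"twist":0.0},{"fingers":0.1,"dx":-0.005,"dy":-0.007,"dz":0.0,"twist":0.0}])

```text
time: 13.62
ee_pos: [0.5915, 0.1169, 0.0698]
orientation: [-180.0, -0.1, 1.8]
wrist_force: [8.3, 0.4, -4.2]
opening: 0.264
finger_force: 30.0
```

```bash
python3 - <<'E'
from h import *
s=env.read_state(); print(s["ee_pos"],s["wrist_force"],s["finger_force"])
g=env.grab_frame("top"); save(cv2.resize(g["frame"][140:205,200:290],None,fx=8,fy=8,interpolation=cv2.INTER_CUBIC),"t5.png")
E
```

```text
[0.59146674 0.11694877 0.0697722 ] [ 8.28738392  0.39137823 -4.21400441] 29.993720054626465
```

View pics/t5.png

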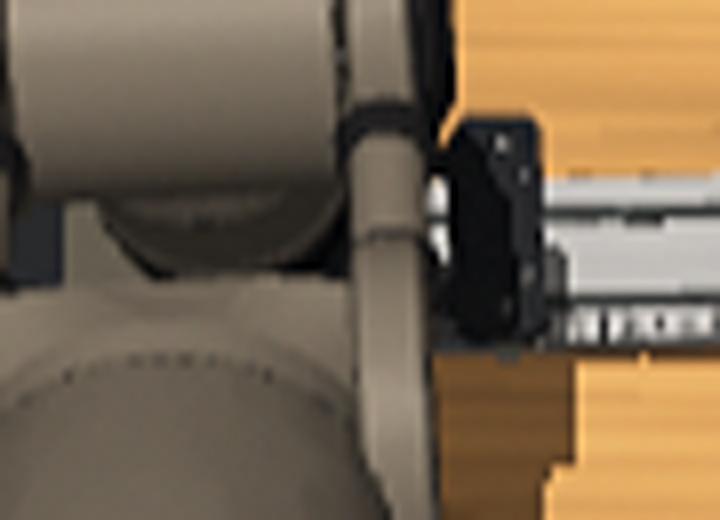

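The top view is blocked by the arm. The force readings (+2.5 N at 116.3 mm, +0.4 N at 116.9 mm) put the centre near 117.4 mm, so I'll nudge 0.5 mm on and relieve the sideways load.

move_arm(increments=[{"fingers":0.1,"dx":0.01,"dy":-0.003,"dz":0.0,"twist":0.0},{"fingers":0.1,"dx":0.01,"dy":-0.003,"dz":0.0,"twist":0.0},{"fingers":0.1,"dx":0.01,"dy":-0.003,"dz":0.0,"twist":0.0},{"fingers":0.1,"dx":0.01,"dy":-0.003,"dz":0.0,"twist":0.0},{"fingers":0.1,"dx":0.01,"dy":-0.003,"dz":0.0,"twist":0.0}])

```text
time: 14.08
ee_pos: [0.5914, 0.1172, 0.0697]
orientation: [-180.0, 0.0, 1.8]
wrist_force: [-0.4, -0.0, 3.0]
opening: 0.259
finger_force: 30.0
```

```bash
python3 - <<'E'
from h import *
s=env.read_state(); print(s["ee_pos"],s["wrist_force"],s["finger_force"])
g=env.grab_frame("side"); W=cloud(g); save(cv2.resize(g["frame"][210:310,190:370],None,fx=4.4,fy=4.4,interpolation=cv2.INTER_CUBIC),"s5.png")
a=np.load("side0.npz")
def edge(W,f,n):  # microphone: dark, z 64-86, sticking out beyond x .66
    m=(W[...,2]>.06)&(W[...,2]<.09)&(W[...,0]>.67)&(W[...,0]<.72)&(abs(W[...,1]-n)<.06)&(f.max(-1)<70)
    return W[m].mean(0),m.sum()
print(edge(W,g["frame"],.117),edge(a["W"],a["f"],-.121))
E
```

```text
[0.59144723 0.11718238 0.06971545] [-0.36992226 -0.03111074  2.96587963] 29.99500572681427
(array([0.69385365, 0.12909169, 0.07743714]), np.int64(120)) (array([ 0.69509729, -0.1109498 ,  0.07747684]), np.int64(96))
```

View pics/s5.png

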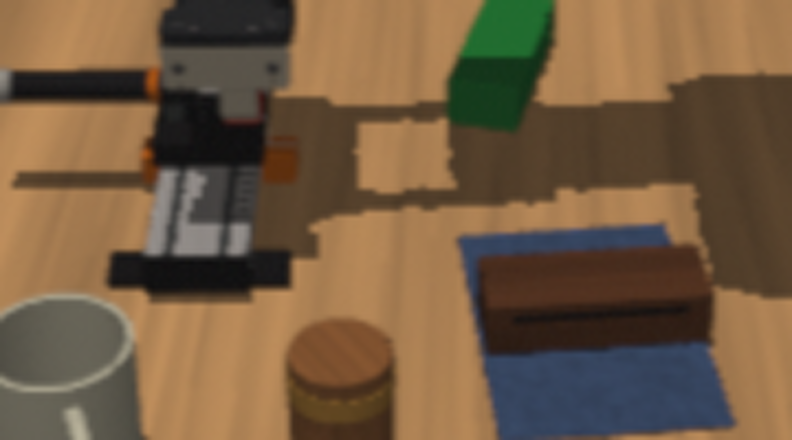

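The wrist force along the rail is near zero with the carriage in the detent. The block lies flat on the mat (s5 crop ~(595,300)), the knob is held at 30 N, and the mug and shaker are standing.

```bash
python3 -c "
from station import env
s=env.read_state(); print(s['time'],s['joint_vel'],s['finger_force']); print(env.job_done())"
```

```text
14.1333 [-0.06899238  0.0461109  -0.02230769 -0.01901485 -0.00228135  0.00217973] 29.99524623155594
the job is handed in; nothing more can be done
None
```

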